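Brush off the tortilla press and hold it shut

TASK

Pick up the bench brush and with it sweep the three dried dough lumps off the lower plate of the open tortilla press onto the counter, without touching the lumps with the fingers. Stand the brush upright back on the counter and let go of it, then bring the press's sprung handle down until the press is fully shut. Finish while holding the handle down, since it springs open when let go; leave the cup, the jar and the comal where they are.

Things in the scene. Friction and masses are not known exactly. Their poses are not given: they have to be found in the camera images.
- press_bed (a point): Centre of the top face of the press's lower plate (bed), a dark iron disc 160 mm across, its top 30 mm above the counter; fixed. z up; y points from the bed's centre to the hinge, x runs parallel to the hinge. The open upper plate stands nearly upright at the +y side; the other sides are free.
- press_hinge (a point): Middle of the hinge axis of the upper plate, 100 mm from the bed's centre along the press's +y and 40 mm above the counter. Axes as the bed's; the hinge axis is this point's x.
- press_top (a joint): Angle of the upper plate (rad): 0 = sprung fully open (83 degrees up from level), 1.45 = fully shut (level, against a stop). It grows as the plate turns right-handed about press_hinge's +x, bringing the handle over to the press's -y side and down. A spring drives it back to 0: at the handle about 2 N at the start, about 9 N when shut.
- press_handle (a point): Handle of the upper plate: round wooden bar, 18 mm thick, 110 mm long, parallel to the hinge, on two thin steel arms (90 mm clear between them, 36 mm between bar and plate). Point: middle of the bar, x along it, 225 mm from the hinge axis. Open: 265 mm above the counter, almost over the hinge; shut: 52 mm up, 125 mm from the bed's centre on the press's -y side. Pinch it from above or push it.
- brush_grip (a point): Bench brush, about 180 g, standing on its bristles: bristle block 130 x 34 mm, 30 mm high; wooden back 136 x 38 mm from 30 to 44 mm up; on it a grip ridge 80 mm long, 20 mm thick, from 44 to 94 mm up. Point: on the ridge, 74 mm above the bristles' underside. x along the brush's length, y across (the 20 mm thickness), z up.
- lump0_center (a point): A hard dried lump of dough, a rigid chunk 24 x 18 x 14 mm (14 high), 12 g, cream, loose on the lower plate (bed) at first, within 60 mm of the bed's centre. Point: its centre. x along its 24 mm length, z up.
- lump1_center (a point): A hard dried lump of dough, a rigid chunk 24 x 18 x 14 mm (14 high), 12 g, cream, loose on the lower plate (bed) at first, within 60 mm of the bed's centre. Point: its centre. x along its 24 mm length, z up.
- lump2_center (a point): A hard dried lump of dough, a rigid chunk 24 x 18 x 14 mm (14 high), 12 g, cream, loose on the lower plate (bed) at first, within 60 mm of the bed's centre. Point: its centre. x along its 24 mm length, z up.
- cup: Bystander: turquoise ceramic cup, 76 mm across, 85 mm high; origin at the centre of its underside.
- jar: Bystander: glass jar with a lid, 72 mm across, 110 mm high; origin at the centre of its underside.
- comal: Bystander: clay comal disc, 200 mm across, leaning upright on a wooden stand 100 x 160 mm, 215 mm high in all; origin at the centre of the stand's underside.
There are look-alikes about, which are no part of the job. What is shaped like the part that bears brush_grip but blue, green or turquoise is not meant.

How it is judged:
By the outcome, as a careful person would: the job done as asked, in the order asked, and still so for the second after the job is handed in, while the arm keeps its last pose, push and grip.
It also fails if it takes over 61 s, if anything falls off the work surface, if the arm or the gripper's body presses on something with over 40 N, if the wrist force passes 120 N, or if a joint passes its speed limit or range.

ROBOT

A 6-joint arm with a two-finger parallel gripper is mounted at the origin on the work surface. World frame = base frame: x ahead of the robot, y to its left, z up, the work surface at z = 0. Lengths are in mm, angles in rad, forces in N, time in s.
With the tool pointing down it reaches from about 350 to 775 mm from the base axis. Payload 7.3 kg.
Tool frame: the origin (TCP) lies between the finger pads; the fingertips stand 17 mm ahead of it and the grasp point (between the pads) lies 2 mm behind it; z points along the fingers, y is the direction in which the jaws open and shut (so a half turn about z gives the same grasp; the last joint's range is limited). The gripper opens to 92 mm and grips with 3 to 60 N. Pads are 19 mm wide; open, the fingers measure 130 mm over their backs; the gripper's body (75 mm by 190 mm) begins 47 mm behind the grasp point.
Start: joints at [-1.479, 0.342, 1.524, -0, 1.275, -0.146], TCP at [123.693, -510.238, 243.741] pointing down, gripper open.
Joint ranges: [-2.53, 2.53], [-0.77, 2.02], [0.04, 2.7], [-1, 4.14], [0.28, 2.66], [-3.11, 3.11]. Speed limits (rad/s): [2.57, 2.57, 3.14, 3.14, 3.14, 3.14].

INTERFACE

Orientations are given as [roll, pitch, yaw] about the fixed x, y, z axes, in that order (R = Rz(yaw) Ry(pitch) Rx(roll)).
In Python, from plant import get_obs, capture, get_calibration, close_job gives the robot as it stands.
- The arm moves only by the tool carry_out, never from a script. Its argument "moves" is one flat list of numbers, 7 for each row, row after row: the shift along the tool's x, y, z normalised to -1 to 1, where 1 is 40 cm, then the turn, a rotation vector about the tool's x, y, z normalised to -1 to 1, where 1 is 30 degrees, then the opening, from 0 (shut) to 1 (fully open). A call has exactly 8 rows; each row is the pose to reach, as a shift and turn from the pose measured when the call began, along the tool's axes at that moment; what a row does not reach only later rows make up. A row lasts 1/10 s, in which the tool goes at most 50 mm and 8.59 degrees, less where a joint would pass 70% of its speed; a pose out of reach is approached as far as the arm can. A call with a number of a shift or a turn outside -1 to 1 is refused whole. A call with a gripper value outside its range is refused whole. The fingers move at their own pace and stop on an object; the grip force is fixed at half the most. Time passes only in rows, so rows that repeat a pose let the fingers close, or fill a call up. It gives the time, the measured TCP pose, the force and the opening at its end, in the units of the state.
- get_obs(): the state, without advancing time (a new reading comes with each control period).
- capture(name): name is "scene" or "top"; returns the picture (384x512x3 uint8, red, green, blue); there is no depth.
- get_calibration(name): a dict with "vfov" (degrees; the focal length in pixels is half the picture's height over the tangent of half this angle, whatever the lens; pixels are square), "cx", "cy" (the principal point, pixels), "cam_to_world" (4x4, takes a point from camera to world coordinates). Camera axes: x right, y up, looking along -z (the intrinsics and any distortion apply to the point x, -y, -z); pixel columns grow to the right and rows downward; lengths in mm; the calibration is good to about 2 mm. A picture is of the moment at which its call begins. get_calibration takes no time and is no camera call.
- close_job(): hands the job in, once; it reports no verdict.
The state is a dict: "time": time; "joint_positions": joint angles; "dq": joint speeds; "tau": joint torques, N m; "tool_pos": TCP position; "tcp_rot": TCP orientation; "contact_force": force on the tool from outside, world axes, zero at the start; "moment": the same for the moment, N m; "grip_width": finger opening in mm.
Only numpy, scipy, OpenCV 4.12 (cv2) and the standard library are available. Lean on these libraries where they do the work, as an engineer would, in place of code of your own. Each camera call takes 0.05 s, during which the arm holds its last target.

## Working session

There is one attempt and no reset: what is moved stays moved. The work goes in short steps, Python scripts to look and compute and a tool call to move; the robot and the scene stay as the last step left them, time stands still between calls to the robot, and variables do not carry over. Pictures are saved under pics/ and viewed, and the job is handed in when it is done.

Besides the shell and the picture viewer there is one more tool, called as a command line: name --argument value ..., lists and objects as JSON in quotes. carry_out: Moves the arm, as the interface text tells. Scaled input: -1 to 1 covers 40 cm each way for a shift and 30 degrees each way for a turn. Its arguments: {"type":"object","properties":{"moves":{"type":"array","items":{"type":"number"}}},"required":["moves"]}

```bash
mkdir -p pics; ls; cat > look.py <<'E'
import sys,cv2
from plant import *
import numpy as np
for n in sys.argv[2:]:
    im=capture(n); cv2.imwrite(f'pics/{sys.argv[1]}_{n}.png',cv2.cvtColor(im,cv2.COLOR_RGB2BGR))
print(get_obs()['time'])
E
python3 look.py a scene top; python3 -c "
from plant import *
import numpy as np
np.set_printoptions(precision=3,suppress=True)
for n in('scene','top'):print(get_calibration(n))
print(get_obs())"
```

```text
pics
0.1
{'vfov': 52.18104043079793, 'cx': 253.3018429486304, 'cy': 192.22945018054043, 'cam_to_world': array([[  -0.095,   -0.532,    0.841, 1598.79 ],
       [   0.995,   -0.044,    0.085,   75.722],
       [  -0.008,    0.846,    0.534,  848.25 ],
       [   0.   ,    0.   ,    0.   ,    1.   ]])}
{'vfov': 46.89884955987286, 'cx': 254.2272648634677, 'cy': 198.60829055142943, 'cam_to_world': array([[   0.023,    0.99 ,   -0.136,  325.399],
       [  -1.   ,    0.024,    0.008,  -24.893],
       [   0.011,    0.135,    0.991, 1912.499],
       [   0.   ,    0.   ,    0.   ,    1.   ]])}
{'time': 0.1, 'joint_positions': array([-1.479,  0.343,  1.525,  0.   ,  1.275, -0.146]), 'dq': array([-0.001, -0.003, -0.002, -0.   ,  0.001,  0.   ]), 'tau': array([  0.002, -43.2  , -24.469,   0.072,   0.053,  -0.   ]), 'tool_pos': array([ 123.668, -509.902,  243.127]), 'tcp_rot': array([-3.14 , -0.   ,  0.238]), 'contact_force': array([ 0.652,  0.364, -0.12 ]), 'moment': array([0.022, 0.01 , 0.042]), 'grip_width': 91.66267057655323}
```

View pics/a_scene.png

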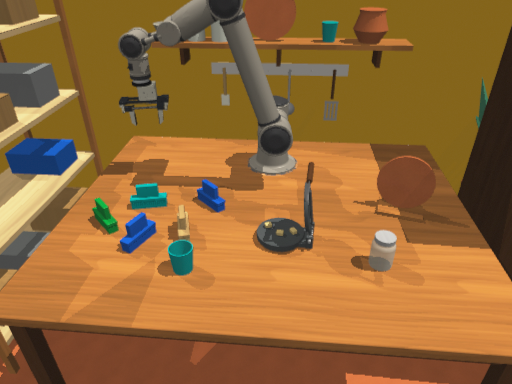

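View pics/a_top.png

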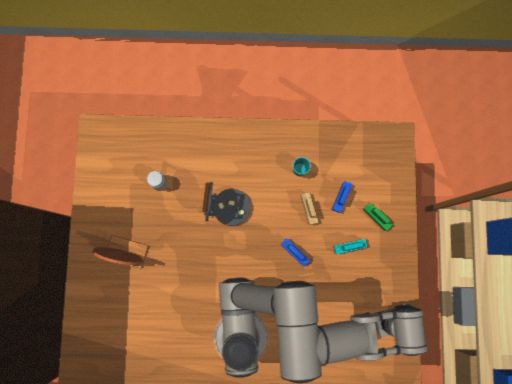

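```bash
cat > h.py <<'E'
import numpy as np,cv2
from plant import get_obs,get_calibration
from scipy.spatial.transform import Rotation as R
np.set_printoptions(precision=2,suppress=True)
def cam(n):
    c=get_calibration(n); f=192/np.tan(np.radians(c['vfov'])/2); return c['cx'],c['cy'],f,np.array(c['cam_to_world'])
def ray(n,u,v):
    cx,cy,f,T=cam(n); d=T[:3,:3]@np.array([(u-cx)/f,-(v-cy)/f,-1]); return T[:3,3],d
def at(n,u,v,z):
    o,d=ray(n,u,v); return o+d*(z-o[2])/d[2]
def proj(n,p):
    cx,cy,f,T=cam(n); q=T[:3,:3].T@(np.asarray(p,float)-T[:3,3]); return np.array([cx+f*q[0]/-q[2],cy-f*q[1]/-q[2]])
def tri(uv1,uv2):
    o1,d1=ray('scene',*uv1);o2,d2=ray('top',*uv2)
    s=np.linalg.lstsq(np.c_[d1,-d2],o2-o1,rcond=None)[0]
    a,b=o1+d1*s[0],o2+d2*s[1]; return (a+b)/2,np.linalg.norm(a-b)
def crop(f,x0,y0,x1,y1,k,out):
    im=cv2.imread(f)[y0:y1,x0:x1]; cv2.imwrite(out,cv2.resize(im,None,fx=k,fy=k,interpolation=cv2.INTER_CUBIC))
def crop2(tag,out,a=(165,160,335,290),b=(195,160,325,245)):
    pass
E
python3 -c "
from h import *
crop('pics/a_scene.png',165,155,325,275,5,'pics/a1.png')
crop('pics/a_top.png',195,165,325,240,6,'pics/a2.png')"
```

```text
(no output)
```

View pics/a1.png

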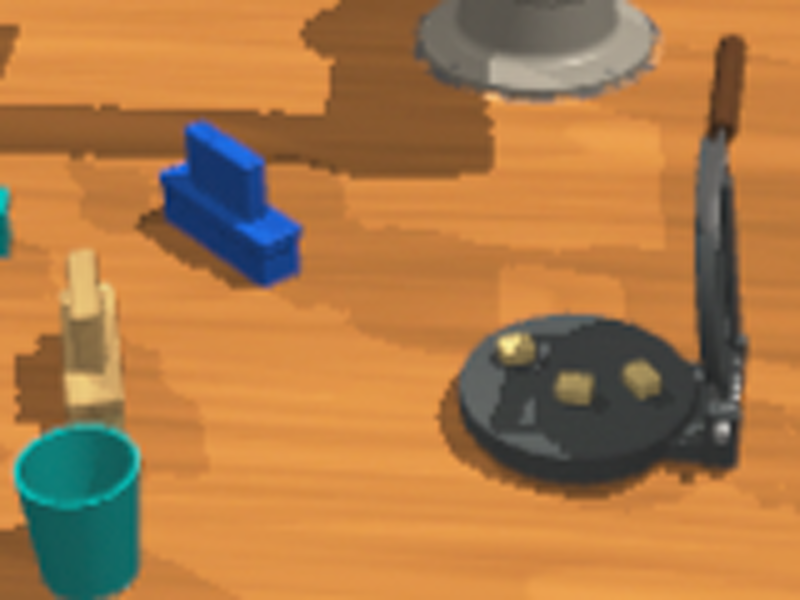

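View pics/a2.png

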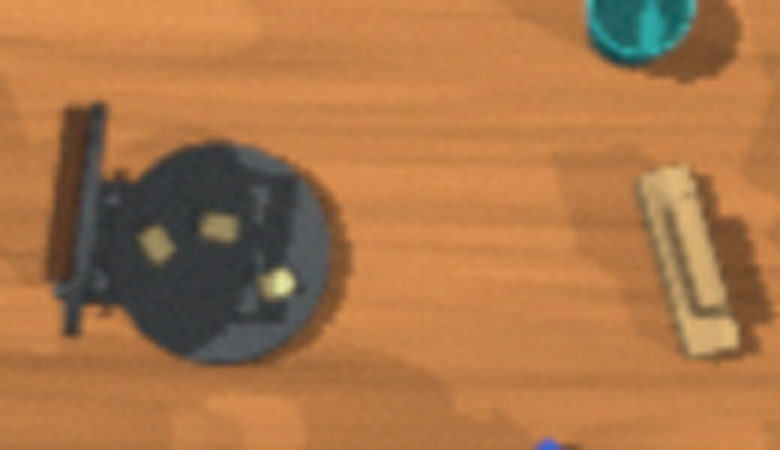

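```bash
cat > m.py <<'E'
from h import *
def T(x,y):return (195+x/6-.4,165+y/6-.4)
def S(x,y):return (165+x/5-.4,155+y/5-.4)
print('ridge top corners',*[at('top',*T(*p),94)[:2] for p in[(672,193),(690,188),(725,305),(703,312)]])
print('back corners',*[at('top',*T(*p),44)[:2] for p in[(640,183),(688,168),(738,345),(690,356)]])
print('scene ridge top ends',*[at('scene',*S(*p),94)[:2] for p in[(70,252),(96,250),(100,315),(72,318)]])
print('bed top: R,B,T',*[at('top',*T(*p),30)[:2] for p in[(332,252),(222,362),(218,142)]])
print('bed scene L,T,B',*[at('scene',*S(*p),30)[:2] for p in[(459,390),(575,315),(580,470)]])
print('lumps top',*[at('top',*T(*p),42)[:2] for p in[(156,245),(219,227),(278,284)]])
print('lumps scene',*[at('scene',*S(*p),40)[:2] for p in[(643,379),(575,387),(516,349)]])
print('bar',*[at('top',*T(*p),265)[:2] for p in[(58,280),(75,108)]])
print('bar sc',*[at('scene',*S(*p),265)[:2] for p in[(733,42),(722,130)]])
print('cup',at('top',*T(640,15),85),'jar',at('top',156,180,110),'comal',at('top',122,252,150))
E
python3 m.py
```

```text
ridge top corners [ 587.42 -257.27] [ 591.23 -269.73] [ 510.42 -294.34] [ 505.22 -279.19]
back corners [ 601.26 -240.81] [ 612.9  -274.95] [ 487.36 -311.05] [ 478.77 -277.16]
scene ridge top ends [ 513.19 -291.72] [ 509.28 -274.47] [ 583.73 -253.24] [ 588.56 -270.72]
bed top: R,B,T [548.18 -22.83] [467.77  53.26] [625.62  60.83]
bed scene L,T,B [561.34 -19.32] [469.08  55.  ] [636.42  64.65]
lumps top [548.74 101.98] [562.68  57.75] [523.04  14.81]
lumps scene [551.73 103.3 ] [564.23  58.4 ] [525.76  16.65]
bar [498.69 147.1 ] [607.55 140.58]
bar sc [492.64 148.81] [602.82 139.26]
cup [ 714.42 -235.06   85.  ] jar [639.74 366.95 110.  ] comal [341.72 476.65 150.  ]
```

```bash
cat >> h.py <<'E'
def plan(*wps):
    """wps: (x,y,z,yaw,open)  tool kept pointing down"""
    o=get_obs(); p=np.array(o['tool_pos']); R0=R.from_euler('xyz',o['tcp_rot'])
    for x,y,z,yaw,g in wps:
        s=R0.inv().apply(np.array([x,y,z])-p)/400
        r=(R0.inv()*R.from_euler('xyz',[np.pi,0,yaw])).as_rotvec()/np.radians(30)
        print(np.array([*s,*r,g]).round(4).tolist(), round(np.linalg.norm(s)*400),'mm')
    print(o['time'],p,np.array(o['tcp_rot']),np.array(o['contact_force']),o['grip_width'])
E
python3 -c "
from h import *
print(at('top',250,118,0),at('top',410,200,0))
plan((336,-392,212,.26,1),(548,-274.5,180,.28,1),(548,-274.5,68,.28,1))"
```

```text
[950.54 -13.46   0.  ] [ 597.76 -722.46    0.  ]
[0.5853, -0.1613, 0.0782, -0.0025, -0.0004, -0.0424, 1.0] 245 mm
[1.1696, -0.3218, 0.1585, -0.0025, -0.0005, -0.0806, 1.0] 489 mm
[1.1695, -0.3215, 0.4385, -0.0025, -0.0005, -0.0806, 1.0] 516 mm
0.1 [ 123.67 -509.9   243.13] [-3.14 -0.    0.24] [ 0.65  0.36 -0.12] 91.66267057655323
```

carry_out --moves '[0.93, -0.256, 0.126, 0, 0, -0.08, 1, 0.93, -0.256, 0.126, 0, 0, -0.08, 1, 0.93, -0.256, 0.126, 0, 0, -0.08, 1, 0.93, -0.256, 0.126, 0, 0, -0.08, 1, 0.93, -0.256, 0.126, 0, 0, -0.08, 1, 0.93, -0.256, 0.126, 0, 0, -0.08, 1, 0.93, -0.256, 0.126, 0, 0, -0.08, 1, 0.93, -0.256, 0.126, 0, 0, -0.08, 1]'

```text
time: 0.9
tool_pos: [463.0, -320.6, 192.1]
tcp_rot: [-3.139, -0.0, 0.281]
contact_force: [-0.6, -0.2, 0.2]
grip_width: 92.0
```

```bash
python3 -c "
from h import *
plan((548,-274.5,180,.28,1),(548,-274.5,130,.28,1),(548,-274.5,68,.28,1))"
```

```text
[0.2362, -0.0518, 0.0305, -0.0045, 0.0, 0.0017, 1.0] 97 mm
[0.2362, -0.0516, 0.1555, -0.0045, 0.0, 0.0017, 1.0] 115 mm
[0.2362, -0.0512, 0.3105, -0.0045, 0.0, 0.0017, 1.0] 157 mm
0.9 [ 462.99 -320.65  192.15] [-3.14 -0.    0.28] [-0.56 -0.22  0.23] 92.0329997347881
```

Go above the brush and down halfway, then look before the last descent.

carry_out --moves '[0.236, -0.052, 0.03, 0, 0, 0, 1, 0.236, -0.052, 0.03, 0, 0, 0, 1, 0.236, -0.052, 0.03, 0, 0, 0, 1, 0.236, -0.0515, 0.15, 0, 0, 0, 1, 0.236, -0.0515, 0.15, 0, 0, 0, 1, 0.236, -0.0515, 0.15, 0, 0, 0, 1, 0.236, -0.0515, 0.15, 0, 0, 0, 1, 0.236, -0.0515, 0.15, 0, 0, 0, 1]'

```text
time: 1.7
tool_pos: [548.5, -275.5, 134.3]
tcp_rot: [3.141, -0.002, 0.28]
contact_force: [0.2, -0.0, 0.8]
grip_width: 91.7
```

```bash
python3 look.py b scene top; python3 -c "
from h import *
crop('pics/b_scene.png',125,155,285,275,5,'pics/b1.png')
plan((548,-274.5,68,.28,1))"
```

```text
1.8
[-0.0005, -0.0018, 0.1644, -0.0008, -0.0032, 0.0007, 1.0] 66 mm
1.8 [ 548.28 -275.18  133.78] [-3.14 -0.    0.28] [ 0.22  0.26 -0.78] 91.92478503251385
```

View pics/b1.png

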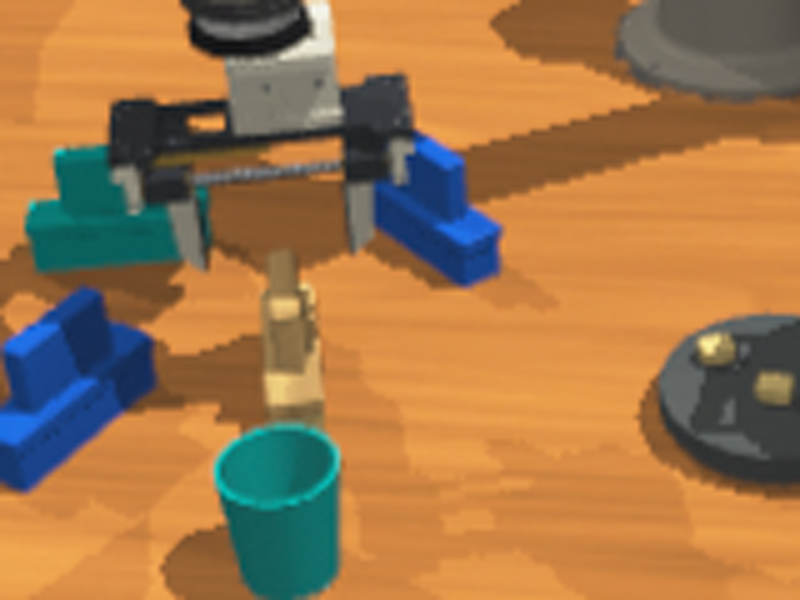

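The jaws straddle the ridge: fingertips at crop x≈200 and 358, ridge top at x≈283. I'll descend and close.

carry_out --moves '[0, -0.002, 0.08, 0, 0, 0, 1, 0, -0.002, 0.164, 0, 0, 0, 1, 0, -0.002, 0.164, 0, 0, 0, 1, 0, -0.002, 0.164, 0, 0, 0, 1, 0, -0.002, 0.164, 0, 0, 0, 0, 0, -0.002, 0.164, 0, 0, 0, 0, 0, -0.002, 0.164, 0, 0, 0, 0, 0, -0.002, 0.164, 0, 0, 0, 0]'

```text
time: 2.6
tool_pos: [548.5, -274.6, 69.0]
tcp_rot: [3.141, -0.002, 0.28]
contact_force: [-0.0, -0.8, -1.0]
grip_width: 64.5
```

carry_out --moves '[0, 0, 0, 0, 0, 0, 0, 0, 0, 0, 0, 0, 0, 0, 0, 0, 0, 0, 0, 0, 0, 0, 0, 0, 0, 0, 0, 0, 0, 0, 0, 0, 0, 0, 0, 0, 0, 0, 0, 0, 0, 0, 0, 0, 0, 0, 0, 0, 0, 0, 0, 0, 0, 0, 0, 0]'

```text
time: 3.4
tool_pos: [548.3, -274.4, 68.7]
tcp_rot: [3.141, -0.002, 0.28]
contact_force: [-0.1, 0.0, -2.3]
grip_width: 19.9
```

```bash
python3 -c "
from h import *
plan((548,-274.5,200,.28,0),(515,-165,200,.28+.52,0))"
```

```text
[-0.0001, -0.0, -0.3282, 0.0003, -0.004, 0.0009, 0.0] 131 mm
[-0.0036, -0.2859, -0.3282, 0.0013, -0.0038, -0.9922, 0.0] 174 mm
3.4 [ 548.31 -274.43   68.73] [ 3.14 -0.    0.28] [-0.08  0.03 -2.32] 19.94437018285903
```

carry_out --moves '[0, 0, -0.11, 0, 0, 0, 0, 0, 0, -0.22, 0, 0, 0, 0, 0, 0, -0.328, 0, 0, -0.25, 0, 0, -0.1, -0.328, 0, 0, -0.5, 0, 0, -0.19, -0.328, 0, 0, -0.75, 0, 0, -0.285, -0.328, 0, 0, -1, 0, 0, -0.285, -0.328, 0, 0, -1, 0, 0, -0.285, -0.328, 0, 0, -1, 0]'

```text
time: 4.2
tool_pos: [516.5, -164.5, 200.2]
tcp_rot: [3.14, -0.002, 0.804]
contact_force: [0.3, -1.3, -0.8]
grip_width: 19.7
```

```bash
python3 look.py c scene; python3 -c "
from h import *
plan((465,0,200,.8+.52,0))"
```

```text
4.25
[0.2074, -0.3801, -0.0001, 0.0047, -0.0022, -0.9869, 0.0] 173 mm
4.25 [ 516.81 -165.29  200.14] [ 3.14 -0.    0.8 ] [ 0.43 -0.35 -2.48] 19.487935655611157
```

View pics/c_scene.png

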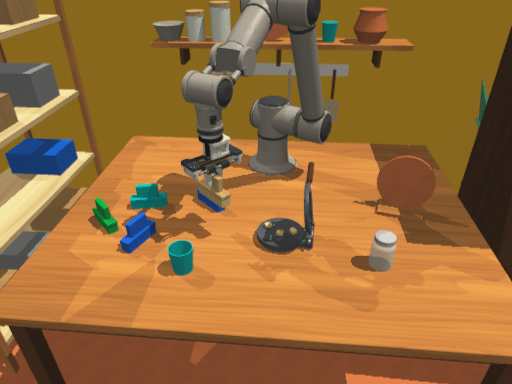

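The brush is held level in the gripper, at about pixel (213,192). On to the sweep start.

carry_out --moves '[0.05, -0.1, 0, 0, 0, -0.25, 0, 0.1, -0.19, 0, 0, 0, -0.5, 0, 0.15, -0.285, 0, 0, 0, -0.75, 0, 0.207, -0.38, 0, 0, 0, -0.98, 0, 0.207, -0.38, 0, 0, 0, -0.98, 0, 0.207, -0.38, 0, 0, 0, -0.98, 0, 0.207, -0.38, 0, 0, 0, -0.98, 0, 0.207, -0.38, 0, 0, 0, -0.98, 0]'

```text
time: 5.05
tool_pos: [465.6, -1.6, 199.8]
tcp_rot: [3.139, -0.0, 1.314]
contact_force: [-0.3, -0.6, -1.5]
grip_width: 19.8
```

```bash
python3 -c "
from h import *
plan((443.5,68.4,160,1.496,0),(443.5,68.4,102,1.496,0))"
```

```text
[0.1552, -0.0982, 0.0993, 0.0055, 0.0002, -0.3485, 0.0] 84 mm
[0.1552, -0.0986, 0.2443, 0.0055, 0.0002, -0.3485, 0.0] 122 mm
5.05 [465.56  -1.62 199.83] [ 3.14 -0.    1.31] [-0.34 -0.6  -1.47] 19.75293296113911
```

carry_out --moves '[0.08, -0.05, 0.05, 0, 0, -0.2, 0, 0.155, -0.098, 0.1, 0, 0, -0.348, 0, 0.155, -0.098, 0.1, 0.005, 0, -0.348, 0, 0.155, -0.0985, 0.18, 0.005, 0, -0.348, 0, 0.155, -0.0985, 0.244, 0.005, 0, -0.348, 0, 0.155, -0.0985, 0.244, 0.005, 0, -0.348, 0, 0.155, -0.0985, 0.244, 0.005, 0, -0.348, 0, 0.155, -0.0985, 0.244, 0.005, 0, -0.348, 0]'

```text
time: 5.85
tool_pos: [444.8, 67.8, 103.4]
tcp_rot: [3.139, -0.0, 1.495]
contact_force: [0.5, -1.0, -1.7]
grip_width: 20.1
```

```bash
python3 look.py d scene top; python3 -c "
from h import *
crop('pics/d_scene.png',205,135,365,255,5,'pics/d1.png')
crop('pics/d_top.png',175,165,305,262,6,'pics/d2.png')
c=np.array([548,57.5]);ex=np.array([.997,-.075]);ey=np.array([.075,.997])
for s in(-70,-20,30,80,112): plan((*(c+ex*s+ey*3),101,1.496,0))"
```

```text
5.95
[0.0008, 0.085, 0.0062, 0.0055, -0.0001, -0.0019, 0.0] 34 mm
5.95 [444.51  68.   103.37] [ 3.14 -0.    1.5 ] [ 0.5   0.36 -0.91] 19.884231678324657
[0.0009, 0.2099, 0.0065, 0.0055, -0.0001, -0.0019, 0.0] 84 mm
5.95 [444.51  68.   103.37] [ 3.14 -0.    1.5 ] [ 0.5   0.36 -0.91] 19.884231678324657
[0.001, 0.3349, 0.0069, 0.0055, -0.0001, -0.0019, 0.0] 134 mm
5.95 [444.51  68.   103.37] [ 3.14 -0.    1.5 ] [ 0.5   0.36 -0.91] 19.884231678324657
[0.0011, 0.4599, 0.0072, 0.0055, -0.0001, -0.0019, 0.0] 184 mm
5.95 [444.51  68.   103.37] [ 3.14 -0.    1.5 ] [ 0.5   0.36 -0.91] 19.884231678324657
[0.0011, 0.5399, 0.0075, 0.0055, -0.0001, -0.0019, 0.0] 216 mm
5.95 [444.51  68.   103.37] [ 3.14 -0.    1.5 ] [ 0.5   0.36 -0.91] 19.884231678324657
```

View pics/d1.png

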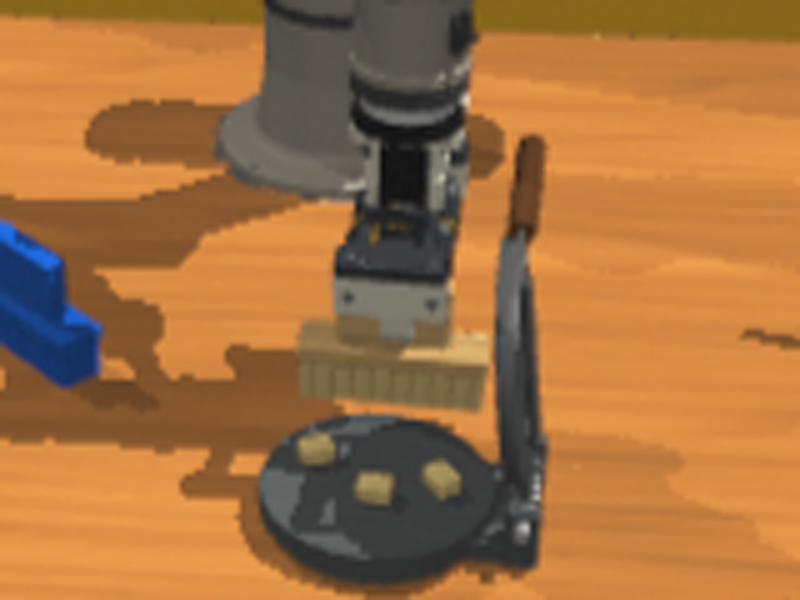

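View pics/d2.png

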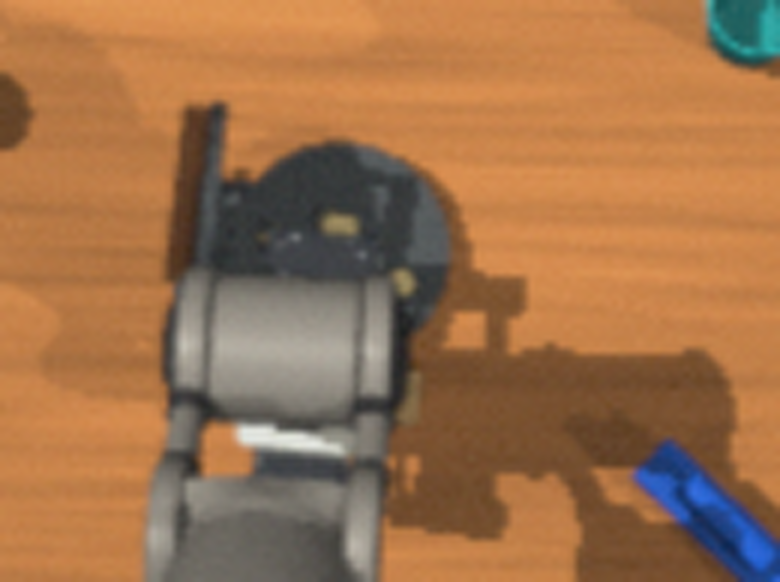

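View pics/d_scene.png

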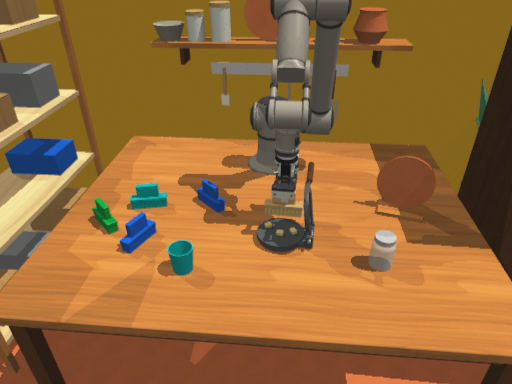

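```bash
python3 -c "
from h import *
# find z on the tool axis for wrist at scene row 115, and bottom row 130
for z in range(250,500,25): print(z,proj('scene',(444.5,68,z)),proj('top',(444.5,68,z)))
for s in((271,100),(303,132),(287,150)):
  o,d=ray('scene',*s);t=(444.5-o[0])/d[0];print(s,o+d*t)"
```

```text
250 [285.72 159.24] [225.19 226.54]
275 [286.   152.41] [224.83 226.05]
300 [286.28 145.43] [224.46 225.54]
325 [286.57 138.31] [224.07 225.02]
350 [286.87 131.03] [223.67 224.48]
375 [287.18 123.6 ] [223.26 223.92]
400 [287.49 116.  ] [222.84 223.35]
425 [287.81 108.23] [222.4  222.75]
450 [288.13 100.28] [221.95 222.14]
475 [288.46  92.16] [221.48 221.5 ]
(271, 100) [444.5   16.22 449.58]
(303, 132) [444.5  118.7  348.42]
(287, 150) [444.5   70.92 283.81]
```

carry_out --moves '[-0.001, 0.01, 0.006, 0.005, 0, 0, 0, -0.001, 0.05, 0.006, 0.005, 0, 0, 0, -0.001, 0.09, 0.006, 0.005, 0, 0, 0, -0.001, 0.13, 0.006, 0.005, 0, 0, 0, -0.001, 0.17, 0.0065, 0.005, 0, 0, 0, -0.001, 0.21, 0.0065, 0.005, 0, 0, 0, -0.001, 0.25, 0.0065, 0.005, 0, 0, 0, -0.001, 0.29, 0.0065, 0.005, 0, 0, 0]'

```text
time: 6.75
tool_pos: [561.2, 58.7, 101.4]
tcp_rot: [3.141, -0.0, 1.495]
contact_force: [-0.0, 0.9, -2.2]
grip_width: 19.8
```

```bash
python3 look.py e scene; python3 -c "
from h import *
crop('pics/e_scene.png',205,135,365,255,5,'pics/e1.png')
c=np.array([548,57.5]);ex=np.array([.997,-.075]);ey=np.array([.075,.997])
for s in(80,112): plan((*(c+ex*s+ey*2.5),101,1.496,0))"
```

```text
6.8
[0.0013, 0.1605, 0.0026, 0.0086, -0.0003, -0.0027, 0.0] 64 mm
6.8 [563.9   58.35 101.74] [ 3.14 -0.    1.49] [ 1.83  0.36 -0.88] 19.781666456092594
[0.0014, 0.2405, 0.0029, 0.0086, -0.0003, -0.0027, 0.0] 96 mm
6.8 [563.9   58.35 101.74] [ 3.14 -0.    1.49] [ 1.83  0.36 -0.88] 19.781666456092594
```

View pics/e1.png

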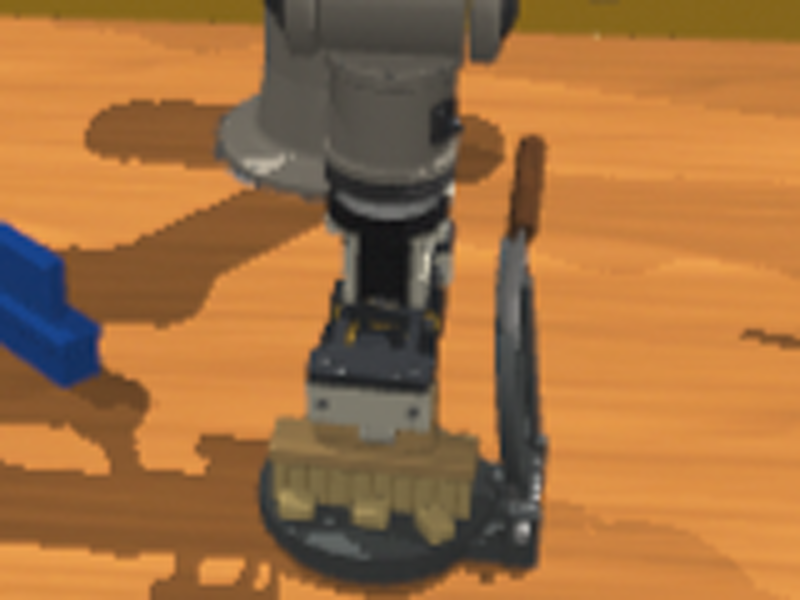

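All three lumps (crop (296,505), (370,515), (434,525)) are ahead of the bristle face. I'll carry the sweep over the edge.

carry_out --moves '[0, 0.035, 0.0025, 0.005, 0, 0, 0, 0, 0.07, 0.0025, 0.005, 0, 0, 0, 0, 0.105, 0.0025, 0.005, 0, 0, 0, 0, 0.14, 0.0025, 0.005, 0, 0, 0, 0, 0.175, 0.0025, 0.005, 0, 0, 0, 0, 0.21, 0.0025, 0.005, 0, 0, 0, 0, 0.24, 0.0025, 0.005, 0, 0, 0, 0, 0.24, 0.0025, 0.005, 0, 0, 0]'

```text
time: 7.6
tool_pos: [660.7, 50.8, 101.2]
tcp_rot: [3.138, -0.0, 1.494]
contact_force: [-0.2, -0.3, -1.9]
grip_width: 19.7
```

```bash
python3 look.py f scene top; python3 -c "
from h import *
crop('pics/f_scene.png',205,155,365,275,5,'pics/f1.png')
"
```

```text
7.7
```

View pics/f1.png

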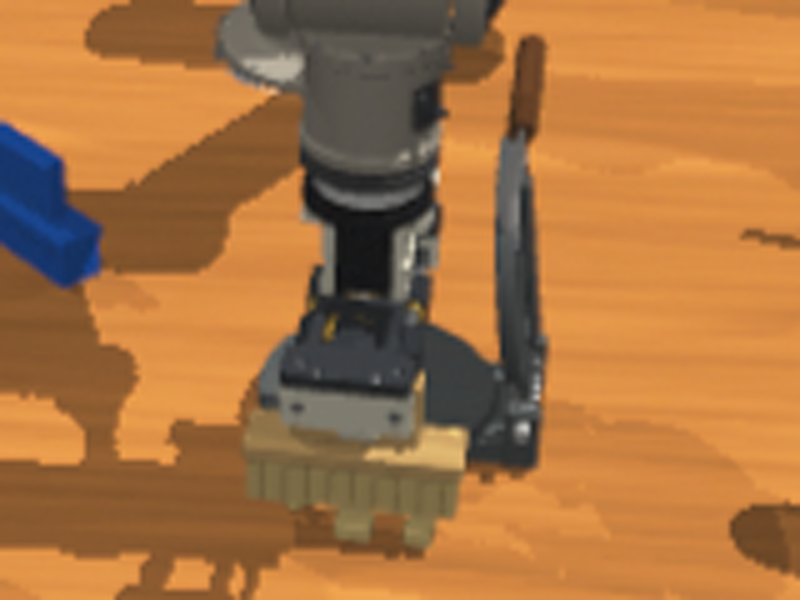

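Two lumps are down at crop (352,525) and (418,530); the third is probably hidden under the brush. I'll lift and check.

carry_out --moves '[0, 0, -0.1, 0, 0, 0, 0, 0, 0, -0.2, 0, 0, 0, 0, 0, 0, -0.25, 0, 0, 0, 0, -0.05, 0, -0.25, 0, 0, 0.2, 0, -0.15, 0, -0.25, 0, 0, 0.4, 0, -0.25, 0, -0.25, 0, 0, 0.6, 0, -0.35, 0, -0.25, 0, 0, 0.8, 0, -0.4, 0, -0.25, 0, 0, 1, 0]'

```text
time: 8.5
tool_pos: [645.5, -111.6, 201.0]
tcp_rot: [3.141, 0.0, 0.964]
contact_force: [0.8, 0.6, -2.7]
grip_width: 19.7
```

```bash
python3 look.py g scene top; python3 -c "
from h import *
crop('pics/g_scene.png',205,165,365,285,5,'pics/g1.png')
crop('pics/g_top.png',175,145,305,242,6,'pics/g2.png')
plan((530,-165,200,.8,0))
"
```

```text
8.6
[-0.2744, -0.1617, 0.0022, 0.0013, 0.0006, 0.3153, 0.0] 127 mm
8.6 [ 645.66 -111.57  200.9 ] [3.14 0.   0.97] [ 0.45  0.63 -1.46] 20.019781664533856
```

View pics/g1.png

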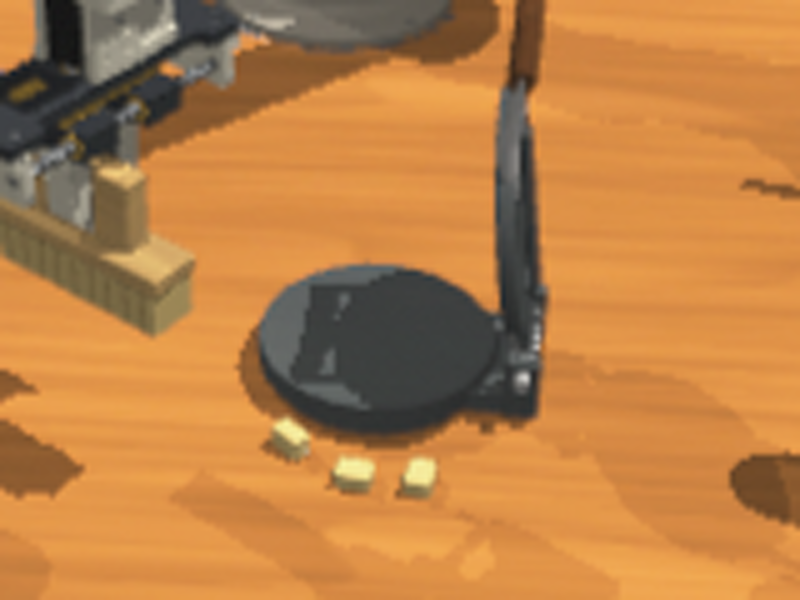

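View pics/g2.png

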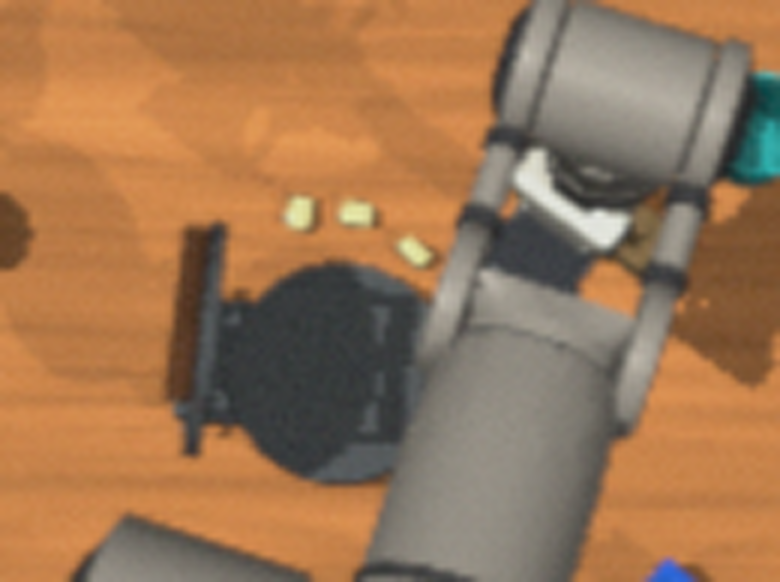

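The bed is clear and all three lumps lie on the counter (crop (290,440), (352,475), (419,477)). Now the brush goes back to its old spot.

```bash
python3 -c "
from h import *
plan((548,-274.5,160,.45,0),(580,-200,200,.45,0))
"
```

```text
[-0.4738, 0.0311, 0.1024, 0.0014, 0.0003, 0.9837, 0.0] 194 mm
[-0.2752, -0.0091, 0.0023, 0.0014, 0.0003, 0.9837, 0.0] 110 mm
8.6 [ 645.66 -111.57  200.9 ] [3.14 0.   0.97] [ 0.45  0.63 -1.46] 20.019781664533856
```

carry_out --moves '[-0.08, 0, 0, 0, 0, 0.25, 0, -0.16, 0, 0, 0, 0, 0.5, 0, -0.27, 0, 0, 0, 0, 0.7, 0, -0.37, 0.02, 0.03, 0, 0, 0.98, 0, -0.474, 0.031, 0.06, 0, 0, 0.98, 0, -0.474, 0.031, 0.1, 0, 0, 0.98, 0, -0.474, 0.031, 0.1, 0, 0, 0.98, 0, -0.474, 0.031, 0.1, 0, 0, 0.98, 0]'

```text
time: 9.4
tool_pos: [548.1, -273.3, 161.2]
tcp_rot: [-3.142, -0.0, 0.454]
contact_force: [0.7, 0.3, -1.8]
grip_width: 19.6
```

```bash
python3 -c "
from h import *
plan((548,-274.5,90,.28,0),(548,-274.5,69.5,.28,0))
"
```

```text
[-0.0016, 0.0027, 0.178, -0.0001, -0.0002, 0.3319, 0.0] 71 mm
[-0.0016, 0.0027, 0.2293, -0.0001, -0.0002, 0.3319, 0.0] 92 mm
9.4 [ 548.1  -273.25  161.22] [-3.14 -0.    0.45] [ 0.73  0.35 -1.81] 19.59646564715561
```

carry_out --moves '[-0.001, 0.002, 0.07, 0, 0, 0.25, 0, -0.0015, 0.0025, 0.14, 0, 0, 0.33, 0, -0.0015, 0.0025, 0.19, 0, 0, 0.33, 0, -0.0015, 0.0025, 0.21, 0, 0, 0.33, 0, -0.0015, 0.0025, 0.22, 0, 0, 0.33, 0, -0.0015, 0.0025, 0.229, 0, 0, 0.33, 0, -0.0015, 0.0025, 0.23, 0, 0, 0.33, 0, -0.0015, 0.0025, 0.23, 0, 0, 0.33, 0]'

```text
time: 10.2
tool_pos: [548.5, -274.6, 70.1]
tcp_rot: [3.141, -0.001, 0.281]
contact_force: [0.1, -0.1, -1.9]
grip_width: 20.2
```

carry_out --moves '[0, 0, 0.004, 0, 0, 0, 0, 0, 0, 0.005, 0, 0, 0, 0, 0, 0, 0.005, 0, 0, 0, 0, 0, 0, 0.005, 0, 0, 0, 0, 0, 0, 0.005, 0, 0, 0, 1, 0, 0, 0.005, 0, 0, 0, 1, 0, 0, 0.005, 0, 0, 0, 1, 0, 0, 0.005, 0, 0, 0, 1]'

```text
time: 11.0
tool_pos: [548.4, -274.6, 68.0]
tcp_rot: [3.141, -0.001, 0.281]
contact_force: [-0.3, -0.2, 0.1]
grip_width: 47.0
```

carry_out --moves '[0, 0, 0, 0, 0, 0, 1, 0, 0, 0, 0, 0, 0, 1, 0, 0, 0, 0, 0, 0, 1, 0, 0, 0, 0, 0, 0, 1, 0, 0, -0.1, 0, 0, 0, 1, 0, 0, -0.22, 0, 0, 0, 1, 0, 0, -0.34, 0, 0, 0, 1, 0, 0, -0.45, 0, 0, 0, 1]'

```text
time: 11.8
tool_pos: [548.1, -274.4, 250.5]
tcp_rot: [3.14, -0.002, 0.281]
contact_force: [1.2, -0.9, -0.7]
grip_width: 91.9
```

```bash
python3 look.py i scene top; python3 -c "
from h import *
crop('pics/i_scene.png',125,155,285,275,5,'pics/i1.png')
plan((548,-274.5,330,.28,1))"
```

```text
11.9
[-0.0033, -0.0031, -0.1862, 0.0213, -0.0186, 0.0024, 1.0] 74 mm
11.9 [ 550.55 -275.9   255.57] [ 3.13 -0.01  0.28] [0.4  0.12 0.15] 91.96306413947819
```

View pics/i1.png

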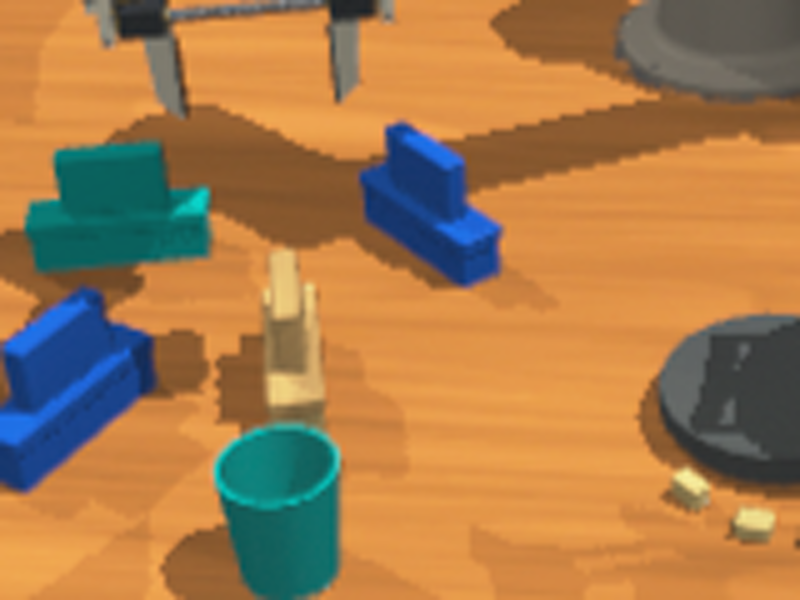

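```bash
python3 -c "
from h import *
plan((550,-270,335,.2,1),(552,0,335,-.075,1))"
```

```text
[0.0047, -0.0123, -0.1987, 0.0205, -0.0194, 0.1552, 1.0] 80 mm
[0.1969, -0.6594, -0.204, 0.0178, -0.0221, 0.6804, 1.0] 287 mm
11.9 [ 550.55 -275.9   255.57] [ 3.13 -0.01  0.28] [0.4  0.12 0.15] 91.96306413947819
```

carry_out --moves '[0.01, -0.02, -0.12, 0, 0, 0.05, 1, 0.03, -0.08, -0.2, 0.018, -0.02, 0.15, 1, 0.06, -0.2, -0.2, 0.018, -0.022, 0.25, 1, 0.09, -0.31, -0.2, 0.018, -0.022, 0.4, 1, 0.13, -0.43, -0.2, 0.018, -0.022, 0.55, 1, 0.16, -0.54, -0.202, 0.018, -0.022, 0.68, 1, 0.197, -0.66, -0.204, 0.018, -0.022, 0.68, 1, 0.197, -0.66, -0.204, 0.018, -0.022, 0.68, 1]'

```text
time: 12.7
tool_pos: [551.4, 5.9, 334.7]
tcp_rot: [-3.139, 0.001, -0.068]
contact_force: [-0.4, -0.2, 0.5]
grip_width: 91.9
```

```bash
python3 -c "
from h import *
plan((552,143,335,-.075,1),(552,143,330,-.075,1))"
```

```text
[-0.0218, -0.3421, -0.0, -0.0044, 0.0011, 0.0133, 1.0] 137 mm
[-0.0218, -0.3421, 0.0125, -0.0044, 0.0011, 0.0133, 1.0] 137 mm
12.7 [551.4    5.89 334.68] [-3.14  0.   -0.07] [-0.4  -0.17  0.49] 91.85876514781042
```

carry_out --moves '[-0.006, -0.11, 0, 0, 0, 0.013, 1, -0.013, -0.22, 0, 0, 0, 0.013, 1, -0.02, -0.32, 0, -0.004, 0, 0.013, 1, -0.022, -0.342, 0, -0.004, 0, 0.013, 1, -0.022, -0.342, 0, -0.004, 0, 0.013, 1, -0.022, -0.342, 0.012, -0.004, 0, 0.013, 1, -0.022, -0.342, 0.025, -0.004, 0, 0.013, 1, -0.022, -0.342, 0.025, -0.004, 0, 0.013, 1]'

```text
time: 13.5
tool_pos: [551.7, 141.5, 323.8]
tcp_rot: [3.141, 0.003, -0.077]
contact_force: [0.1, -1.1, -0.7]
grip_width: 91.6
```

```bash
python3 look.py j scene; python3 -c "
from h import *
crop('pics/j_scene.png',235,100,375,205,5,'pics/j1.png')
plan((552,143,267,-.075,1))"
```

```text
13.55
[0.0003, -0.0031, 0.1434, 0.0003, 0.0034, -0.0031, 1.0] 57 mm
13.55 [551.88 141.76 324.36] [ 3.14  0.   -0.08] [0.14 0.72 0.35] 91.84061156364372
```

View pics/j1.png

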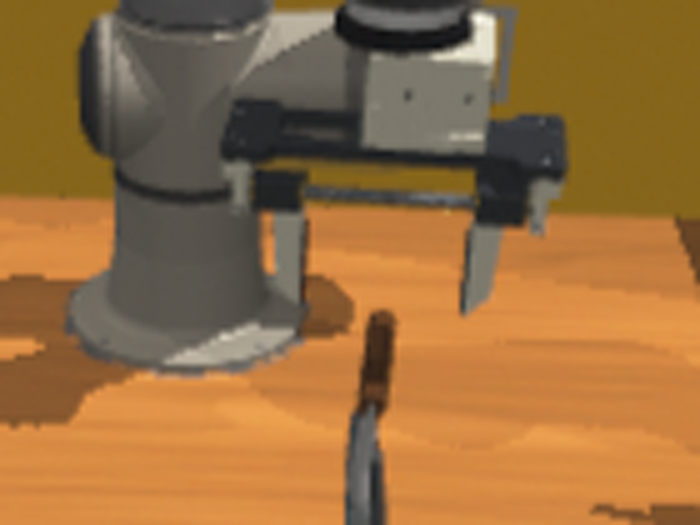

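The bar (crop (377,360)) lies midway between the fingers (x≈300 and 465). I'll descend 60 mm and close on it.

carry_out --moves '[0, -0.003, 0.06, 0, 0, 0, 1, 0, -0.003, 0.12, 0, 0, 0, 1, 0, -0.003, 0.15, 0, 0, 0, 1, 0, -0.003, 0.15, 0, 0, 0, 0.6, 0, -0.003, 0.15, 0, 0, 0, 0, 0, -0.003, 0.15, 0, 0, 0, 0, 0, -0.003, 0.15, 0, 0, 0, 0, 0, -0.003, 0.15, 0, 0, 0, 0]'

```text
time: 14.35
tool_pos: [552.1, 143.0, 265.1]
tcp_rot: [-3.142, 0.0, -0.077]
contact_force: [0.8, 0.2, -0.2]
grip_width: 56.4
```

carry_out --moves '[0, 0, 0, 0, 0, 0, 0, 0, 0, 0, 0, 0, 0, 0, 0, 0, 0, 0, 0, 0, 0, 0, 0, 0, 0, 0, 0, 0, 0, 0, 0, 0, 0, 0, 0, 0, 0, 0, 0, 0, 0, 0, 0, 0, 0, 0, 0, 0, 0, 0, 0, 0, 0, 0, 0, 0]'

```text
time: 15.15
tool_pos: [552.0, 142.4, 265.1]
tcp_rot: [3.141, 0.001, -0.077]
contact_force: [-0.9, -5.7, 1.2]
grip_width: 17.0
```

```bash
python3 look.py k scene; python3 -c "
from h import *
crop('pics/k_scene.png',235,120,375,225,5,'pics/k1.png')
plan((552,143,263,-.075,1))"
```

```text
15.2
[-0.0002, -0.0013, 0.0052, 0.0016, 0.0013, -0.0034, 1.0] 2 mm
15.2 [552.05 142.48 265.09] [ 3.14  0.   -0.08] [-1.42 -5.6   1.23] 17.052500565473064
```

View pics/k1.png

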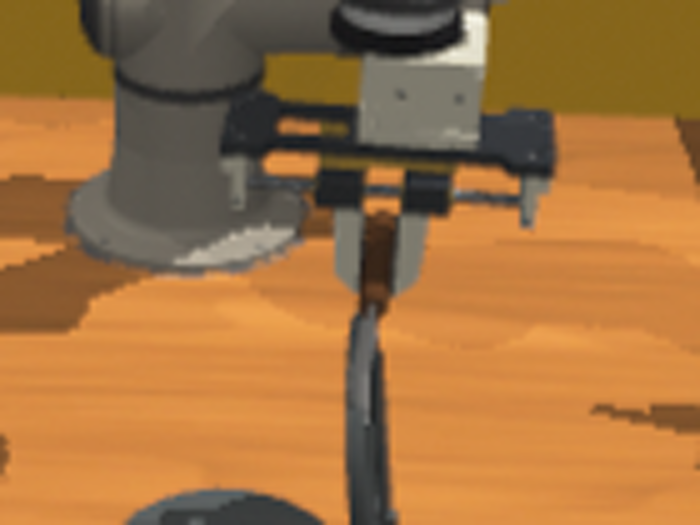

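```bash
cat >> h.py <<'E'
def arc(qs,x0=552.,y0=141.7,z0=264.8,dz=0,yaw=-.077):
    o=get_obs(); p=np.array(o['tool_pos']); R0=R.from_euler('xyz',o['tcp_rot'])
    for q in qs:
        a=1.449-q; dy=100-225*np.cos(a)+12*np.sin(a)-84.5; z=40+225*np.sin(a)+12*np.cos(a)
        t=np.array([x0-np.sin(yaw)*dy,y0+np.cos(yaw)*dy,z0+z-264.8+dz])
        s=R0.inv().apply(t-p)/400
        r=(R0.inv()*R.from_euler('xyz',[np.pi,0,yaw])).as_rotvec()/np.radians(30)
        print(round(q,3),(t).round(1),[*s.round(3),*r.round(3)])
    print(o['time'],p,np.array(o['tcp_rot']),np.array(o['contact_force']),o['grip_width'])
E
python3 -c "
from h import *
arc(np.arange(1,9)*.06)"
```

```text
0.06 [551.  128.4 263.5] [np.float64(0.0), np.float64(0.035), np.float64(0.004), np.float64(0.002), np.float64(0.001), np.float64(0.0)]
0.12 [549.9 115.1 261.3] [np.float64(0.0), np.float64(0.069), np.float64(0.009), np.float64(0.002), np.float64(0.001), np.float64(0.0)]
0.18 [548.9 101.9 258.4] [np.float64(0.0), np.float64(0.102), np.float64(0.017), np.float64(0.002), np.float64(0.001), np.float64(0.0)]
0.24 [547.9  88.9 254.7] [np.float64(0.0), np.float64(0.134), np.float64(0.026), np.float64(0.002), np.float64(0.001), np.float64(0.0)]
0.3 [546.9  76.2 250.2] [np.float64(0.0), np.float64(0.166), np.float64(0.037), np.float64(0.002), np.float64(0.001), np.float64(0.0)]
0.36 [546.   63.8 244.9] [np.float64(0.0), np.float64(0.197), np.float64(0.051), np.float64(0.002), np.float64(0.001), np.float64(0.0)]
0.42 [545.1  51.7 239. ] [np.float64(0.0), np.float64(0.228), np.float64(0.066), np.float64(0.002), np.float64(0.001), np.float64(0.0)]
0.48 [544.2  40.  232.3] [np.float64(0.0), np.float64(0.257), np.float64(0.082), np.float64(0.002), np.float64(0.001), np.float64(0.0)]
15.2 [552.05 142.48 265.09] [ 3.14  0.   -0.08] [-1.42 -5.6   1.23] 17.052500565473064
```

carry_out --moves '[0, 0.035, 0.004, 0, 0, 0, 0, 0, 0.069, 0.009, 0, 0, 0, 0, 0, 0.102, 0.017, 0, 0, 0, 0, 0, 0.134, 0.026, 0, 0, 0, 0, 0, 0.166, 0.037, 0, 0, 0, 0, 0, 0.197, 0.051, 0, 0, 0, 0, 0, 0.228, 0.066, 0, 0, 0, 0, 0, 0.257, 0.082, 0, 0, 0, 0]'

```text
time: 16.0
tool_pos: [543.5, 38.9, 231.8]
tcp_rot: [3.141, 0.002, -0.077]
contact_force: [-1.9, 4.0, 2.0]
grip_width: 17.0
```

```bash
python3 look.py l scene; python3 -c "
from h import *
crop('pics/l_scene.png',205,120,345,225,5,'pics/l1.png')
arc(.48+np.arange(1,9)*.06)"
```

```text
16.05
0.54 [543.3  28.7 224.9] [np.float64(0.002), np.float64(0.021), np.float64(0.015), np.float64(0.003), np.float64(0.005), np.float64(-0.003)]
0.6 [542.4  17.9 216.8] [np.float64(0.002), np.float64(0.048), np.float64(0.035), np.float64(0.003), np.float64(0.005), np.float64(-0.003)]
0.66 [541.7   7.6 208.1] [np.float64(0.002), np.float64(0.074), np.float64(0.057), np.float64(0.003), np.float64(0.005), np.float64(-0.003)]
0.72 [540.9  -2.2 198.8] [np.float64(0.002), np.float64(0.099), np.float64(0.08), np.float64(0.003), np.float64(0.005), np.float64(-0.003)]
0.78 [540.2 -11.4 189. ] [np.float64(0.002), np.float64(0.122), np.float64(0.105), np.float64(0.003), np.float64(0.005), np.float64(-0.003)]
0.84 [539.5 -20.  178.6] [np.float64(0.002), np.float64(0.143), np.float64(0.131), np.float64(0.003), np.float64(0.005), np.float64(-0.003)]
0.9 [538.9 -28.  167.6] [np.float64(0.002), np.float64(0.163), np.float64(0.158), np.float64(0.003), np.float64(0.005), np.float64(-0.003)]
0.96 [538.3 -35.3 156.3] [np.float64(0.002), np.float64(0.181), np.float64(0.187), np.float64(0.003), np.float64(0.005), np.float64(-0.003)]
16.05 [543.32  37.26 230.79] [ 3.14  0.   -0.08] [-1.92  1.63  2.59] 17.023038027892685
```

View pics/l1.png

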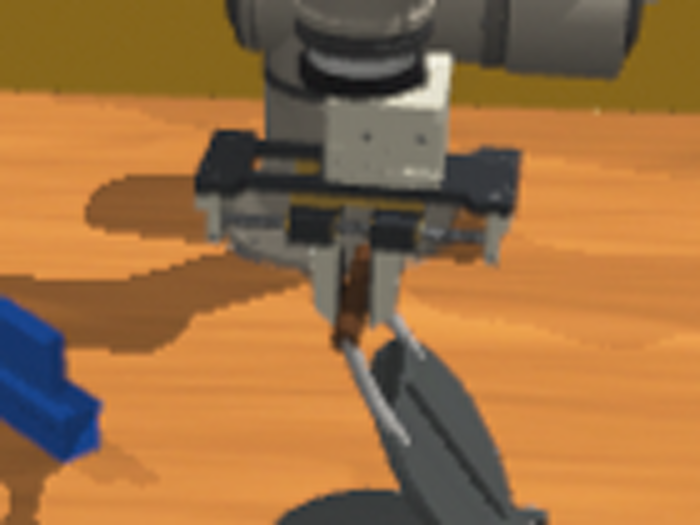

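The plate is following, the bar is still between the pads, and the forces are low. Continuing along the arc.

carry_out --moves '[0.002, 0.021, 0.015, 0, 0.005, 0, 0, 0.002, 0.048, 0.035, 0, 0.005, 0, 0, 0.002, 0.074, 0.057, 0, 0.005, 0, 0, 0.002, 0.099, 0.08, 0, 0.005, 0, 0, 0.002, 0.122, 0.105, 0, 0.005, 0, 0, 0.002, 0.143, 0.131, 0, 0.005, 0, 0, 0.002, 0.163, 0.158, 0, 0.005, 0, 0, 0.002, 0.181, 0.187, 0, 0.005, 0, 0]'

```text
time: 16.85
tool_pos: [537.5, -35.2, 155.8]
tcp_rot: [3.141, 0.001, -0.079]
contact_force: [-2.6, 7.9, 6.0]
grip_width: 17.1
```

```bash
python3 look.py n scene; python3 -c "
from h import *
crop('pics/n_scene.png',205,130,345,235,5,'pics/n1.png')
arc(.96+np.arange(1,9)*.055)"
```

```text
16.9
1.015 [537.9 -41.4 145.5] [np.float64(0.002), np.float64(0.013), np.float64(0.021), np.float64(0.002), np.float64(0.005), np.float64(-0.004)]
1.07 [537.5 -46.8 134.4] [np.float64(0.003), np.float64(0.027), np.float64(0.049), np.float64(0.002), np.float64(0.005), np.float64(-0.004)]
1.125 [537.1 -51.7 123. ] [np.float64(0.003), np.float64(0.039), np.float64(0.078), np.float64(0.002), np.float64(0.005), np.float64(-0.004)]
1.18 [536.8 -55.9 111.4] [np.float64(0.003), np.float64(0.049), np.float64(0.107), np.float64(0.002), np.float64(0.005), np.float64(-0.004)]
1.235 [536.5 -59.5  99.5] [np.float64(0.003), np.float64(0.058), np.float64(0.136), np.float64(0.002), np.float64(0.005), np.float64(-0.004)]
1.29 [536.2 -62.5  87.5] [np.float64(0.003), np.float64(0.066), np.float64(0.167), np.float64(0.002), np.float64(0.005), np.float64(-0.004)]
1.345 [536.1 -64.7  75.3] [np.float64(0.003), np.float64(0.071), np.float64(0.197), np.float64(0.002), np.float64(0.005), np.float64(-0.004)]
1.4 [536.  -66.3  63. ] [np.float64(0.003), np.float64(0.075), np.float64(0.228), np.float64(0.002), np.float64(0.005), np.float64(-0.004)]
16.9 [537.32 -36.15 154.07] [ 3.14  0.   -0.08] [0.49 5.54 2.93] 16.81289994141322
```

View pics/n1.png

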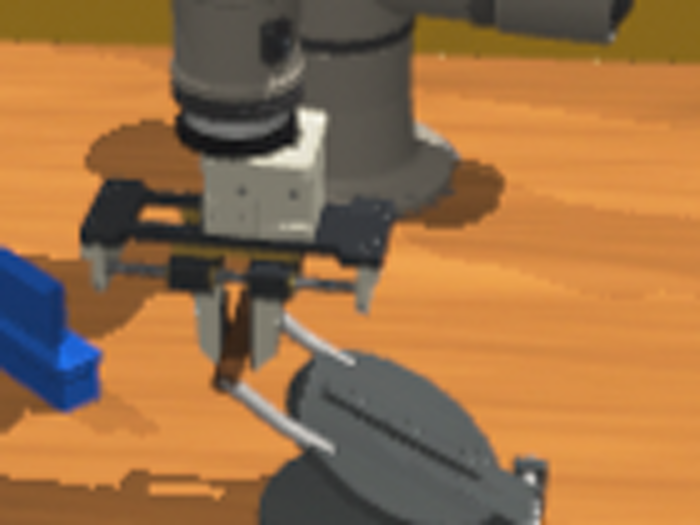

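carry_out --moves '[0.002, 0.013, 0.021, 0, 0.005, 0, 0, 0.002, 0.027, 0.049, 0, 0.005, 0, 0, 0.002, 0.038, 0.078, 0, 0.005, 0, 0, 0.002, 0.048, 0.107, 0, 0.005, 0, 0, 0.002, 0.057, 0.136, 0, 0.005, 0, 0, 0.002, 0.065, 0.167, 0, 0.005, 0, 0, 0.002, 0.07, 0.19, 0, 0.005, 0, 0, 0.002, 0.074, 0.215, 0, 0.005, 0, 0]'

```text
time: 17.7
tool_pos: [535.1, -65.5, 68.3]
tcp_rot: [3.141, 0.001, -0.079]
contact_force: [-3.0, 7.7, 8.6]
grip_width: 16.9
```

```bash
python3 look.py o scene; python3 -c "
from h import *
crop('pics/o_scene.png',205,150,345,255,5,'pics/o1.png')
arc([1.4,1.45])"
```

```text
17.75
1.4 [536.  -66.3  63. ] [np.float64(0.002), np.float64(0.002), np.float64(0.01), np.float64(0.001), np.float64(0.002), np.float64(-0.005)]
1.45 [535.9 -67.2  51.8] [np.float64(0.003), np.float64(0.004), np.float64(0.038), np.float64(0.001), np.float64(0.002), np.float64(-0.005)]
17.75 [535.01 -65.63  67.03] [ 3.14  0.   -0.08] [-0.1   7.45  7.64] 16.944432161514495
```

View pics/o1.png

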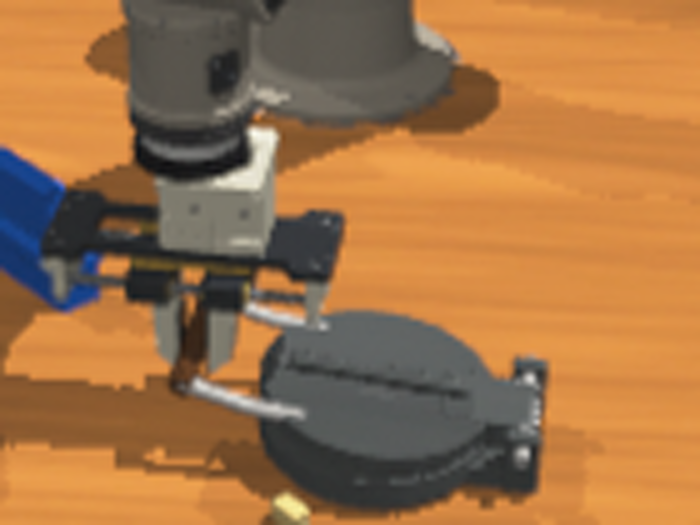

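carry_out --moves '[0.001, 0.001, 0.006, 0, 0, 0, 0, 0.001, 0.001, 0.012, 0, 0, 0, 0, 0.001, 0.001, 0.018, 0, 0, 0, 0, 0.001, 0.001, 0.024, 0, 0, 0, 0, 0.001, 0.001, 0.03, 0, 0, 0, 0, 0.001, 0.001, 0.035, 0, 0, 0, 0, 0.001, 0.001, 0.038, 0, 0, 0, 0, 0.001, 0.001, 0.038, 0, 0, 0, 0]'

```text
time: 18.55
tool_pos: [534.9, -67.1, 52.5]
tcp_rot: [3.14, 0.001, -0.079]
contact_force: [-4.5, -0.2, 10.8]
grip_width: 17.1
```

```bash
python3 look.py p scene top; python3 -c "
from h import *
print(at('top',310,265,94),at('top',282,240,94))
crop('pics/p_scene.png',205,150,345,255,5,'pics/p1.png')
arc([1.4,1.45])"
```

```text
18.65
[ 307.33 -273.03   94.  ] [ 406.04 -157.58   94.  ]
1.4 [536.  -66.3  63. ] [np.float64(0.002), np.float64(-0.002), np.float64(-0.026), np.float64(0.003), np.float64(0.003), np.float64(-0.004)]
1.45 [535.9 -67.2  51.8] [np.float64(0.002), np.float64(0.0), np.float64(0.002), np.float64(0.003), np.float64(0.003), np.float64(-0.004)]
18.65 [534.93 -67.05  52.65] [ 3.14  0.   -0.08] [-4.82  1.59 10.47] 17.249707564424902
```

View pics/p1.png

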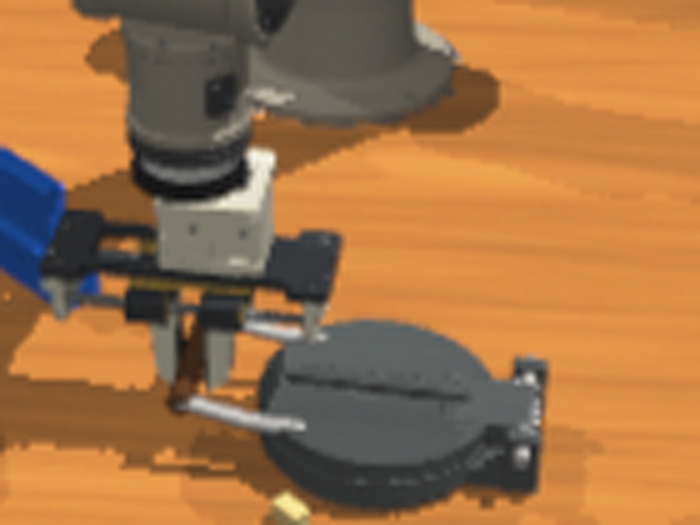

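Nearly shut, with 10.5 N vertical. I'll press further until the stop shows as a clear rise in force.

carry_out --moves '[0, 0, 0.003, 0, 0, 0, 0, 0, 0, 0.006, 0, 0, 0, 0, 0, 0, 0.008, 0, 0, 0, 0, 0, 0, 0.01, 0, 0, 0, 0, 0, 0, 0.01, 0, 0, 0, 0, 0, 0, 0.01, 0, 0, 0, 0, 0, 0, 0.01, 0, 0, 0, 0, 0, 0, 0.01, 0, 0, 0, 0]'

```text
time: 19.45
tool_pos: [534.9, -67.3, 49.6]
tcp_rot: [3.139, 0.001, -0.079]
contact_force: [-3.9, 4.4, 10.1]
grip_width: 17.4
```

```bash
python3 look.py q scene; python3 -c "
from h import *
crop('pics/q_scene.png',225,190,325,265,8,'pics/q1.png')
im=cv2.imread('pics/q1.png')
for q,col in((1.35,(0,0,255)),(1.4,(0,255,255)),(1.45,(0,255,0))):
  a=1.449-q
  y=100-225*np.cos(a)+12*np.sin(a); z=40+225*np.sin(a)+12*np.cos(a)
  for zz,dx in((z-9,55),(z+9,55)):
    P=np.array([548,57.5,0])+y*np.array([.075,.997,0])+dx*np.array([.997,-.075,0])+[0,0,zz]
    u=proj('scene',P); print(q,u); c=tuple(int(k) for k in (u+.5-[225,190])*8); cv2.circle(im,c,4,col,-1)
cv2.imwrite('pics/q2.png',im)
print(get_obs()['contact_force'],get_obs()['tool_pos'])
"
```

```text
19.5
1.35 [240.29 229.38]
1.35 [240.15 224.95]
1.4 [239.95 232.06]
1.4 [239.8  227.67]
1.45 [239.77 234.74]
1.45 [239.63 230.39]
[-2.67  4.02 10.84] [534.92 -67.31  49.61]
```

View pics/q2.png

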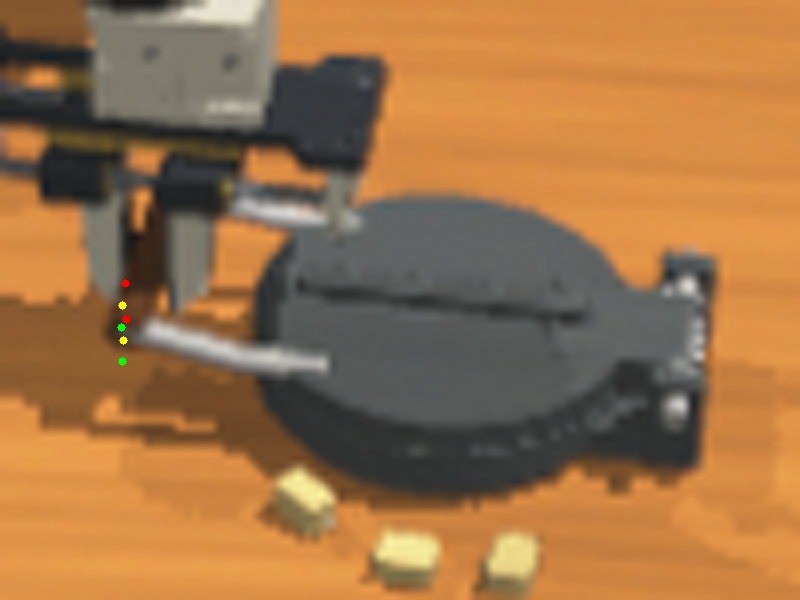

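carry_out --moves '[0, 0, 0.004, 0, 0, 0, 0, 0, 0, 0.008, 0, 0, 0, 0, 0, 0, 0.012, 0, 0, 0, 0, 0, 0, 0.016, 0, 0, 0, 0, 0, 0, 0.02, 0, 0, 0, 0, 0, 0, 0.02, 0, 0, 0, 0, 0, 0, 0.02, 0, 0, 0, 0, 0, 0, 0.02, 0, 0, 0, 0]'

```text
time: 20.3
tool_pos: [535.0, -67.5, 44.8]
tcp_rot: [3.138, -0.001, -0.079]
contact_force: [-10.0, 6.1, 30.5]
grip_width: 17.0
```

```bash
python3 look.py r scene; python3 -c "
from h import *
crop('pics/r_scene.png',225,190,325,265,8,'pics/r1.png')
print(get_obs()['contact_force'],get_obs()['tool_pos'])
a=cv2.imread('pics/r1.png')[150:450,60:360];b=cv2.imread('pics/q1.png')[150:450,60:360]
cv2.imwrite('pics/r2.png',np.hstack([b,a]))
"
```

```text
20.35
[-8.98  6.1  29.98] [535.01 -67.55  44.84]
```

View pics/r2.png

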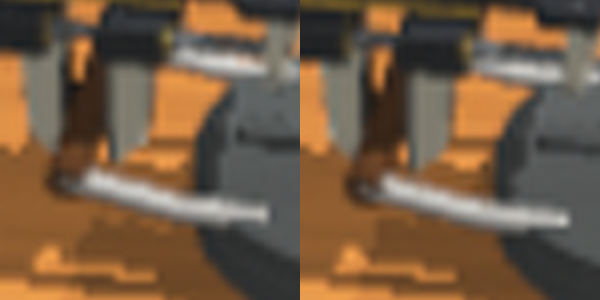

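```bash
python3 -c "
from h import *
im=cv2.imread('pics/r1.png')
B=np.array([548,57.5,0]);ex=np.array([.997,-.075,0]);ey=np.array([.075,.997,0]);ez=np.array([0,0,1.])
def c(P,o=(225,190)): return tuple(int(k) for k in (proj('scene',P)+.5-o)*8)
for q,col in((1.38,(0,0,255)),(1.45,(0,255,0))):
  a=1.449-q
  def W(x,r,h): # r dist from hinge, h above axis when shut
    return B+ex*x+ey*(100-r*np.cos(a)+h*np.sin(a))+ez*(40+r*np.sin(a)+h*np.cos(a))
  pts=[c(W(48,r,12)) for r in (225,150,0)]
  cv2.polylines(im,[np.array(pts)],False,col,1)
  pts=[c(W(55+0,225+9*np.cos(t),12+9*np.sin(t))) for t in np.linspace(0,6.28,20)]
  cv2.polylines(im,[np.array(pts)],True,col,1)
  pts=[c(W(80*np.sin(t),100+80*np.cos(t),8)) for t in np.linspace(0,6.28,40)]
  cv2.polylines(im,[np.array(pts)],True,col,1)
pts=[c(B+ex*80*np.sin(t)+ey*80*np.cos(t)+ez*0) for t in np.linspace(0,6.28,40)]
cv2.polylines(im,[np.array(pts)],True,(255,0,0),1)
cv2.imwrite('pics/r3.png',im)
"
```

```text
(no output)
```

View pics/r3.png

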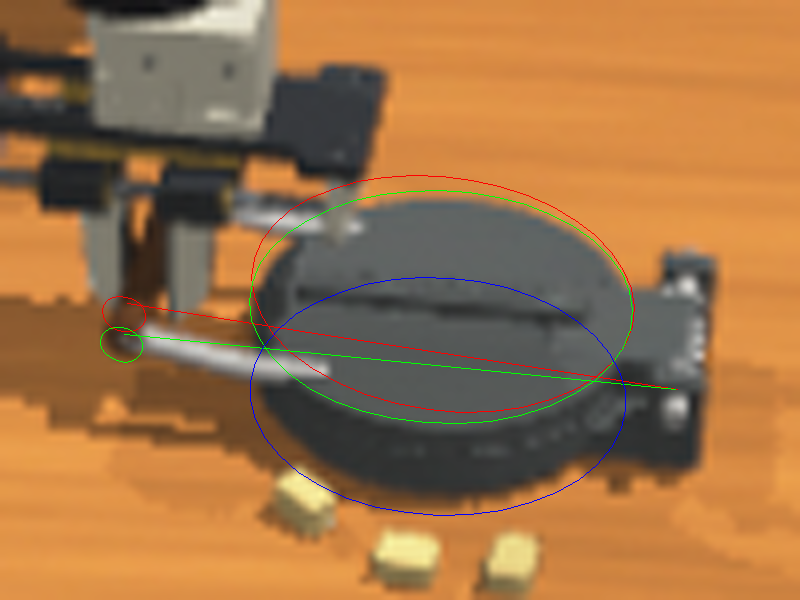

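```bash
python3 look.py s top; python3 -c "
from h import *
for z in (60,80,94,110): print(z,[proj('scene',(x,12,z)).round(1) for x in(500,535,570)])
print('crop->px',225+343/8,190+240/8, 190+180/8)
print(proj('scene',(535,-67.5,28)), 'tip expected; observed', 225+120/8,190+310/8)
crop('pics/s_top.png',195,165,295,240,8,'pics/s1.png')
"
```

```text
20.4
60 [array([267. , 215.2]), array([266.3, 221.2]), array([265.6, 227.5])]
80 [array([267.1, 210.4]), array([266.4, 216.4]), array([265.7, 222.7])]
94 [array([267.1, 207. ]), array([266.4, 213. ]), array([265.7, 219.2])]
110 [array([267.2, 203.1]), array([266.5, 209. ]), array([265.7, 215.2])]
crop->px 267.875 220.0 212.5
[243.09 227.57] tip expected; observed 240.0 228.75
```

View pics/s1.png

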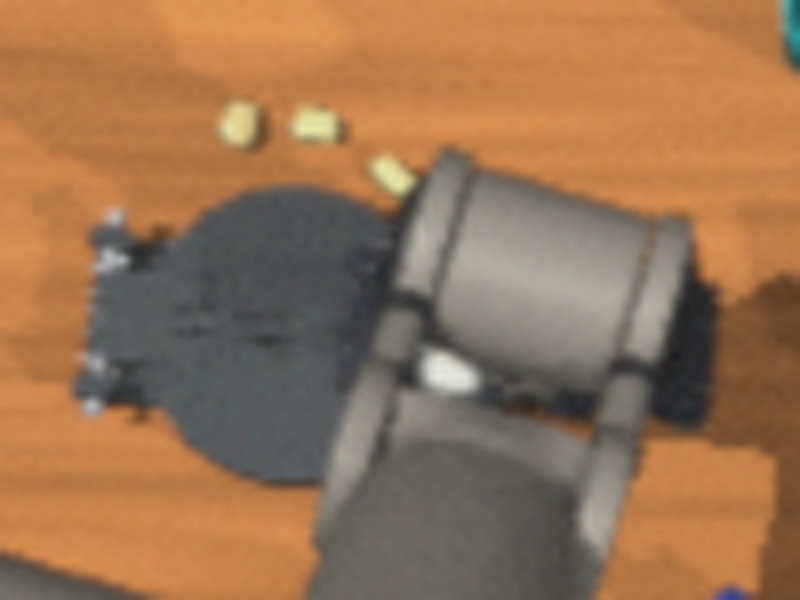

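```bash
python3 -c "
from h import *
im=cv2.imread('pics/r_scene.png')[205:245,228:278]
im=cv2.resize(im,None,fx=16,fy=14.999,interpolation=cv2.INTER_NEAREST)
im=np.clip(im.astype(float)*1.5,0,255).astype('uint8')
cv2.imwrite('pics/r4.png',im)
"
```

```text
(no output)
```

View pics/r4.png

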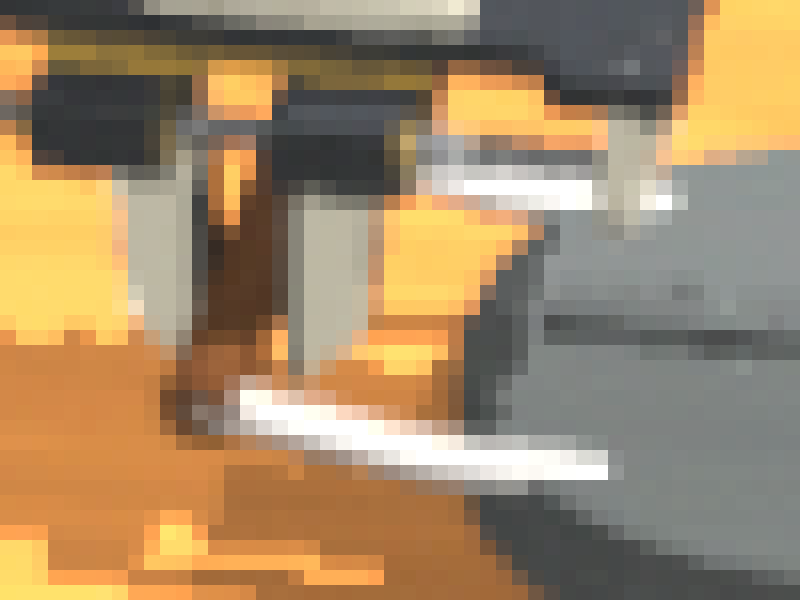

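carry_out --moves '[0, 0, 0.008, 0, 0, 0, 0, 0, 0, 0.008, 0, 0, 0, 0, 0, 0, 0.008, 0, 0, 0, 0, 0, 0, 0.008, 0, 0, 0, 0, 0, 0, 0.008, 0, 0, 0, 0, 0, 0, 0.008, 0, 0, 0, 0, 0, 0, 0.008, 0, 0, 0, 0, 0, 0, 0.008, 0, 0, 0, 0]'

```text
time: 21.2
tool_pos: [535.0, -67.5, 44.8]
tcp_rot: [3.138, -0.002, -0.078]
contact_force: [-9.1, 5.8, 30.8]
grip_width: 16.7
```

```bash
python3 look.py t scene; python3 -c "
from h import *
o=get_obs();print(o['contact_force'],o['tool_pos'],o['grip_width'])"
```

```text
21.25
[-9.44  6.66 30.49] [535.   -67.56  44.79] 17.38872458136499
```

View pics/t_scene.png

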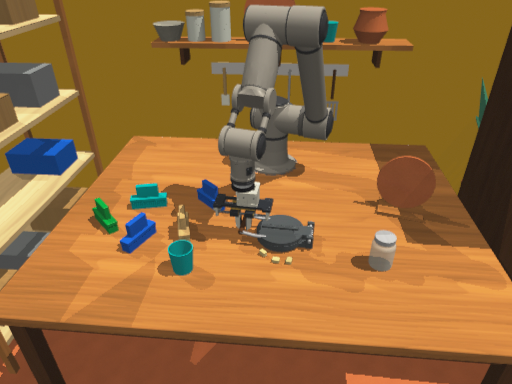

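The handle holds still at 30 N against the stop, about 9 N of it the spring. The brush stands at (183,222), the lumps lie on the counter at (263–289, 253–261), and the cup, jar and comal have not moved.

```bash
python3 -c "
from plant import *
print(close_job())"
```

```text
the job is handed in; nothing more can be done
None
```

I swept all three dough lumps off the lower plate in one pass with the brush. I then stood the brush back in its old spot, let go of it, and pinched the handle and brought it down until the press was shut. I handed the job in at 21.3 s with the handle still held down.

**What the last checks showed:**
- **Bed and lumps:** the bed was bare before the press closed, and the three lumps lie on the counter at its front. The fingers did not touch them.
- **Brush and bystanders:** the brush stands upright and free, and the cup, jar and comal look unmoved in the pictures.
- **Press:** pushing about 5 mm further raised the vertical force from about 10 N to a steady 30 N, with the tool holding still at 44.8 mm. That points to the stop, since the spring alone gives about 9 N.

**What disagreed:**
- **Bar slip:** the bar slipped a few millimetres in the pads during the arc.
- **Handle position:** a first, coarse picture check put the handle at about 1.40–1.41 rad, not yet shut. A sharper look after the last push gave about 1.44 rad, against 1.45 for fully shut, which is within the calibration error.
- **Gripper clearance:** one corner of the gripper's body overlaps the plate in the picture. I took it to be clear above the plate but could not confirm that; the total force on the tool was about 32 N, under the 40 N limit.

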